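Load a dowel into the boring jig and push it home to the length stop

ROBOT

A 6-joint arm with a two-finger parallel gripper is mounted at the origin on the work surface. World frame = base frame: x ahead of the robot, y to its left, z up, the work surface at z = 0. Lengths are in m, angles in rad, forces in N, time in s.
With the tool pointing down it reaches from about 0.425 to 0.95 m from the base axis. Payload 3.5 kg.
Tool frame: the origin (TCP) lies between the finger pads; the fingertips stand 14 mm ahead of it and the grasp point (between the pads) lies 5 mm behind it (ctrl.tip_extent is the distance from the TCP to the fingertips, in m); x points along the fingers, z is the direction in which the jaws open and shut, and the axes are right-handed (so a half turn about x gives the same grasp; the last joint's range is limited). The gripper opens to 85 mm and grips with 20 to 120 N. Pads are 22 mm wide; open, the fingers measure 114 mm over their backs; the gripper's body (76 mm by 85 mm) begins 54 mm behind the grasp point. The pads swing forward as they close: fully open they stand 13 mm farther back than shut.
Start: joints at [-1.364, 0.286, 1.577, -0, 1.279, -0.15], TCP at [0.236, -0.632, 0.245] pointing down, gripper open.
Joint ranges: [-2.77, 2.77], [-0.9, 2.22], [0.21, 2.48], [-1.53, 4.67], [0.24, 2.81], [-2.84, 2.84]. Speed limits (rad/s): [2.79, 2.79, 3.14, 3.14, 3.14, 3.14].

INTERFACE

Orientations are given as a unit quaternion [x, y, z, w].
In Python, from plant import ctrl gives the robot as it stands.
- The arm moves only by the tool move_arm, never from a script. Its argument "commands" is one flat list of numbers, 4 for each row, row after row: the shift along the tool's x, y, z in units of 25 mm (1.0 is 25 mm), then the turn about the tool's x in units of 5 degrees (1.0 is 5 degrees). A call has 1 to 20 rows; each row shifts and turns the commanded pose from where the row before left it, along the tool's axes as they then stand; what a row does not reach is not made up. A row lasts 1/8 s, in which the tool goes at most 62.5 mm and 10.7 degrees, less where a joint would pass 70% of its speed; a pose out of reach is approached as far as the arm can. A call is refused whole if a number of a shift passes 1 or a number of a turn 1, either way. A call with a gripper value outside its range is refused whole. "jaw" is the finger opening in mm, from 0 to 85.4, set as the call begins (left out, the last holds). The fingers move at their own pace and stop on an object; "force" is the grip in N (left out, the last holds). Time passes only in rows, so rows that do not move let the fingers close. It gives the time, the measured TCP pose, the force and the opening at its end, in the units of the state.
- ctrl.get_state(): the state, without advancing time (a new reading comes with each control period).
- ctrl.read_camera(name): name is "side" or "top" or "wrist"; returns the picture (420x560x3 uint8, red, green, blue); there is no depth.
- ctrl.get_calibration(name): a dict with "camera_matrix" (3x3 intrinsics, pixels), "camera_from_world" (4x4, takes a point from world to camera coordinates); the wrist camera has in their place "mount" (4x4, takes a point from camera to tool coordinates, whose origin is the TCP and whose axes are the tool frame's). Camera axes: x right, y down, z forward; pixel columns grow to the right and rows downward; lengths in m; the calibration is good to about 2 mm. The wrist camera is an equidistant fisheye: a pixel r from the principal point sees the ray r / f radians off the axis. A picture is of the moment at which its call begins: read the wrist's pose just before it. get_calibration takes no time and is no camera call.
- ctrl.sign_off(): hands the job in, once; it reports no verdict.
The state is a dict: "time": time; "qpos": joint angles; "dq": joint speeds; "joint_efforts": joint torques, N m; "eef_pos": TCP position; "tcp_rot": TCP orientation; "contact_force": force on the tool from outside, world axes, zero at the start; "wrist_torque": the same for the moment, N m; "opening": opening from 0.0 (shut) to 1.0 (fully open).
Only numpy, scipy, OpenCV 4.12 (cv2) and the standard library are available. Lean on these libraries where they do the work, as an engineer would, in place of code of your own. Each camera call takes 0.05 s, during which the arm holds its last target.

TASK

Take the thicker of the two dowels from the stock rest, lay it in the open end of the boring jig's V-groove, in front of the steel bridge, and let go of it. Then push it gently along the groove, under the bridge and its sprung ball, until it bears on the length stop. Do not shift the stop, which is only lightly held, and leave the thin dowel, the sanding block and the plane where they are.

Things in the scene. Friction and masses are not known exactly. Their poses are not given: they have to be found in the camera images.
- dowel: The thicker dowel: loose plain beech rod, diameter 32 mm, length 120 mm, 3 mm chamfer round both ends, about 60 to 110 g, both ends alike. Origin at its centre, x along its axis (it may roll about x). It starts lying in one of the two lanes of the stock rest, axis 52.6 mm above the table.
- dowel_thin: The thin dowel, to be left alone: diameter 20 mm, length 120 mm, lying in the other lane of the rest. Origin at its centre, x along its axis.
- rack: Stock rest, fixed: plywood base 112 x 160 x 10 mm, two wooden cross bars (14 mm thick, at x = +-42 mm) with V notches. Two lanes along its x, at y = +-45 mm. Notch lips reach 43 mm above the table and 16 mm either side of the lane; between the bars the fingers have free room beside a dowel down to the base. Origin under the centre of its base, at table height, z up.
- jig: Boring jig, fixed. Origin at table height, z up; groove along x at y = 0, stop at the +x end. Base plate x -130 to 170, y +-48, 12 mm thick. Wooden rail with a 90 degree V-groove, x -130 to 78 mm: vertex 34 mm, lips 47 mm above the table; rail at most 16 mm to either side, so fingers can straddle a dowel in it. The thick dowel lying in the groove has its axis 56.6 mm above the table.
- groove_lay (a point): Where to lay the dowel's centre: point on the dowel's axis line in the groove, at x = -60 mm of the jig, 56.6 mm above the table. Laid there the dowel is wholly on the rail and its leading end is 20 mm short of the bridge. It must be let go before the ball, centre at x below -30 mm.
- ball (a point): Lowest point of the sprung ball (radius 8 mm) under the steel bridge, at jig x = 32 mm. Bridge: x 20 to 44, legs at y = +-33 to 43, beam 85 to 95 mm above the table, plunger through it up to 108 mm. The ball hangs 2 mm below the dowel's top; the dowel lifts it and then drags: pushing takes under 2 N before the ball, up to 8 N at it, steady 2 to 6 N past it (it varies); the drag keeps the dowel where it is left.
- stop_near (a point): Nearest possible place of the length stop's face, on the dowel's axis line, jig x = 84 mm. The stop, an aluminium block 30 mm wide, 78 mm tall with a black knob on top, has its flat face set 0 to 24 mm beyond this point (+x); the setting is not measured: see or feel it. Held by friction only, it slips if pressed with over about 10 N (on top of the drag); shifted by over 2 mm the setting is lost.
- sander: Sanding block, wood on cork, 85 x 60 x 34 mm, loose bystander. Origin at the centre of its underside.
- plane: Small wooden hand plane, 50 x 150 mm, about 60 mm tall, loose bystander. Origin at the centre of its underside, y along its length.
There are look-alikes about, which are no part of the job. Leave any pink look-alike of the dowel alone.

How it is judged:
On the way, in this order (a step that is already met when the one before it is completed fails the run):
1. the thick dowel lies in the open end of the groove, not yet under the bridge's ball, and is let go (y of dowel in the frame of jig between -0.003 and 0.003 m and z of dowel in the frame of jig between 0.0536 and 0.0596 m and angle between the x axis of dowel and the x axis of jig, either way round below 0.06 rad and x of dowel in the frame of jig between -0.13 and -0.03 m and contact force between the fingers and dowel below 0.05 N), for 0.2 s.
2. the dowel is pushed along the groove until its end bears on the stop (y of dowel in the frame of jig between -0.003 and 0.003 m and z of dowel in the frame of jig between 0.0536 and 0.0596 m and angle between the x axis of dowel and the x axis of jig, either way round below 0.06 rad and distance between dowel and stop_c0 below 0.0655 m), for 0.2 s.
At the end, for the whole second after the job is handed in: The thick dowel lies at rest in the groove (axis within 3 mm of the groove's axis line, 0.06 rad parallel), its end within 1.5 mm of the stop's face, the stop not shifted by more than 2 mm (all of step 2 and distance of stop_c0 from where it was at the start of the episode below 0.002 m and linear speed of dowel below 0.01 m/s); the robot touches nothing.
It fails at once if the length stop is shifted by more than 2 mm (distance of stop_c0 from where it was at the start of the episode above 0.002 m).
It fails at once if the thin dowel, the sanding block or the plane is moved by more than 15 mm (distance of any of dowel_thin, sander, plane from where it was at the start of the episode above 0.015 m).
It also fails if it takes over 72 s, if anything falls off the work surface, if the arm or the gripper's body presses on something with over 40 N, if the wrist force passes 120 N, or if a joint passes its speed limit or range.

## Working session

There is one attempt and no reset: what is moved stays moved. The work goes in short steps, Python scripts to look and compute and a tool call to move; the robot and the scene stay as the last step left them, time stands still between calls to the robot, and variables do not carry over. Pictures are saved under pics/ and viewed, and the job is handed in when it is done.

Besides the shell and the picture viewer there is one more tool, called after "Request:" as name(argument=value, ...) on one line, values as JSON. move_arm: Moves the arm, as the interface text tells. Its arguments: {"type":"object","properties":{"commands":{"type":"array"},"jaw":{"type":"number"},"force":{"type":"number"}},"required":["commands"]}

```bash
ls; mkdir -p pics; python3 - <<'E'
from plant import ctrl
import cv2,numpy as np
print(ctrl.get_state())
for n in ["side","top","wrist"]:
    im=ctrl.read_camera(n); cv2.imwrite(f"pics/{n}0.png",im[:,:,::-1]); print(n,ctrl.get_calibration(n))
E
```

```text
pics
{'time': 0.0, 'qpos': array([-1.36404480e+00,  2.87162961e-01,  1.57819304e+00,  9.74444234e-06,
        1.27857234e+00, -1.50012247e-01]), 'dq': array([-0.00046521, -0.00084127, -0.00035901, -0.00090793,  0.00011872,
       -0.00017048]), 'joint_efforts': array([-8.97077061e-04, -4.05985701e+01, -2.92626160e+01, -2.02835181e-04,
        5.71671422e-03, -6.93887571e-06]), 'eef_pos': array([ 0.23563189, -0.63187039,  0.24394025]), 'tcp_rot': array([ 0.40391743,  0.58138175, -0.40277839,  0.58018578]), 'contact_force': array([-0.61808393,  0.35066516,  0.17206049]), 'wrist_torque': array([0.03331717, 0.01950751, 0.0056594 ]), 'opening': 0.9971598678163173}
side {'camera_matrix': array([[464.76558249,   0.        , 283.66326974],
       [  0.        , 464.76558249, 212.59146281],
       [  0.        ,   0.        ,   1.        ]]), 'camera_from_world': array([[-0.72225855, -0.69144088, -0.01587782,  0.50351272],
       [-0.34897168,  0.38415401, -0.85477744,  0.20463868],
       [ 0.59712759, -0.6118294 , -0.5187518 ,  0.88345751],
       [ 0.        ,  0.        ,  0.        ,  1.
[... 382 characters left out ...]
      [ 1.23157528e-01, -3.02382202e-03, -9.92382527e-01,
         8.71483771e-01],
       [ 0.00000000e+00,  0.00000000e+00,  0.00000000e+00,
         1.00000000e+00]])}
wrist {'camera_matrix': array([[325.1922621 ,   0.        , 283.95982573],
       [  0.        , 325.1922621 , 205.43612067],
       [  0.        ,   0.        ,   1.        ]]), 'mount': array([[ 5.83806430e-04, -2.75642389e-01,  9.61260075e-01,
        -1.28853220e-01],
       [ 8.48454386e-05, -9.61260222e-01, -2.75642483e-01,
         6.92166580e-02],
       [ 9.99999826e-01,  2.42480387e-04, -5.37802899e-04,
        -2.68664250e-04],
       [ 0.00000000e+00,  0.00000000e+00,  0.00000000e+00,
         1.00000000e+00]])}
```

View pics/side0.png

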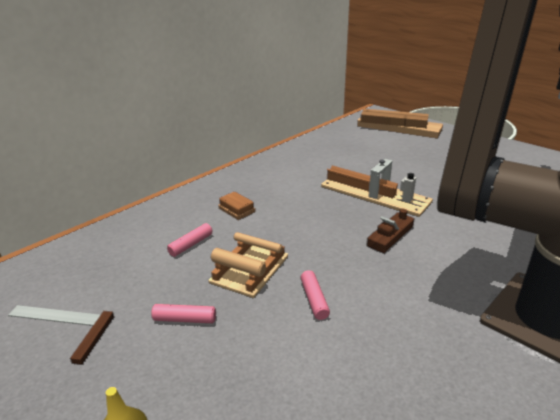

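View pics/top0.png

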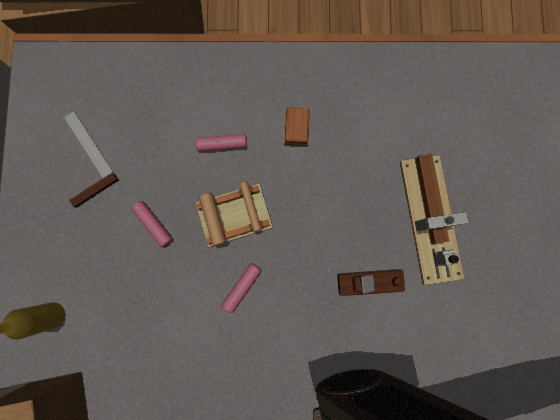

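View pics/wrist0.png

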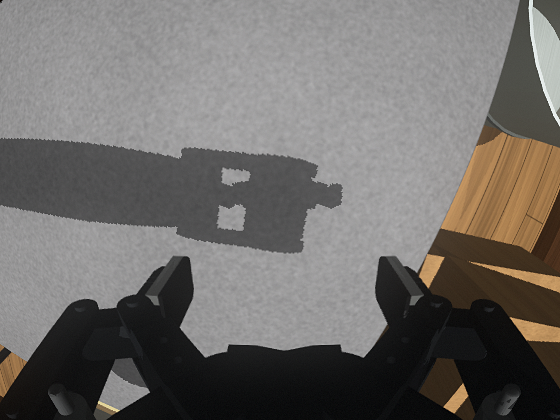

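The side view shows the rack at (250,262), with the thick dowel nearer at (238,262), and the jig at (375,187). In the top view the rack is at (234,215), the thick dowel at about (212,218), the jig at (433,220) and the stop knob at (453,259). I'll enlarge both.

```bash
python3 - <<'E'
import cv2
a=cv2.imread("pics/top0.png")
cv2.imwrite("pics/t_rack.png",cv2.resize(a[170:260,180:290],None,fx=7,fy=6.6,interpolation=cv2.INTER_CUBIC)) 
cv2.imwrite("pics/t_rack.png",cv2.resize(a[175:260,185:285],None,fx=7,fy=7,interpolation=cv2.INTER_CUBIC))
cv2.imwrite("pics/t_jig.png",cv2.resize(a[145:295,385:485],None,fx=4,fy=4,interpolation=cv2.INTER_CUBIC))
E
```

```text
(no output)
```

View pics/t_rack.png

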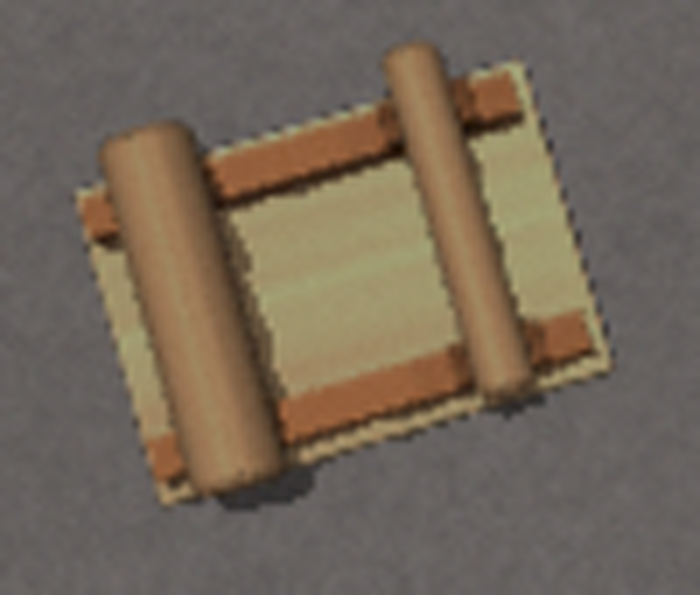

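View pics/t_jig.png

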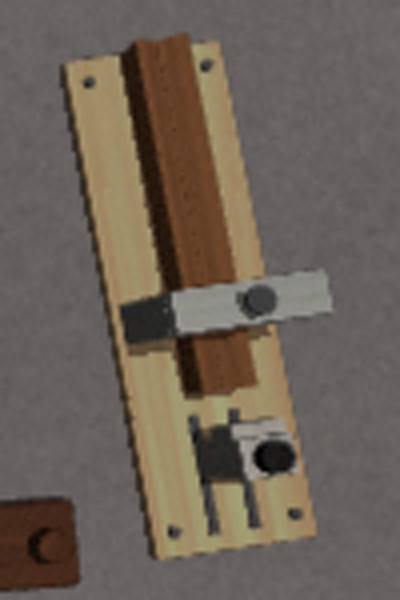

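```bash
cat > h.py <<'E'
import numpy as np
from plant import ctrl
from scipy.spatial.transform import Rotation as R
def ray(cam,uv):
    c=ctrl.get_calibration(cam);K=c["camera_matrix"];T=c["camera_from_world"]
    d=np.linalg.solve(K,np.array([uv[0],uv[1],1.]));Rt=T[:3,:3].T
    return -Rt@T[:3,3],Rt@d
def onz(cam,uv,z):
    o,d=ray(cam,uv);return o+d*(z-o[2])/d[2]
def proj(cam,p):
    c=ctrl.get_calibration(cam);T=c["camera_from_world"];q=c["camera_matrix"]@(T[:3,:3]@p+T[:3,3]);return q[:2]/q[2]
def wrist_project(p,st):
    c=ctrl.get_calibration("wrist");M=c["mount"];K=c["camera_matrix"]
    t=R.from_quat(st["tcp_rot"]).inv().apply(np.asarray(p)-st["eef_pos"])
    q=M[:3,:3].T@(t-M[:3,3]);th=np.arctan2(np.hypot(q[0],q[1]),q[2]);ph=np.arctan2(q[1],q[0])
    return np.array([K[0,2]+K[0,0]*th*np.cos(ph),K[1,2]+K[1,1]*th*np.sin(ph)])
def wrist_onz(uv,z,st):
    c=ctrl.get_calibration("wrist");M=c["mount"];K=c["camera_matrix"]
    a=np.array([(uv[0]-K[0,2])/K[0,0],(uv[1]-K[1,2])/K[1,1]]);r=np.linalg.norm(a)
    d=np.array([*(a/r*np.sin(r)),np.cos(r)]);Rw=R.from_quat(st["tcp_rot"])
    o=st["eef_pos"]+Rw.apply(M[:3,3]);d=Rw.apply(M[:3,:3]@d)
    return o+d*(z-o[2])/d[2]
E
python3 - <<'E'
from h import *
f=lambda u,v,x,y,s:((u+.5)/s-.5+x,(v+.5)/s-.5+y)
print("cam",ray("top",(280,200))[0])
def ps(l,x,y,s,z): return np.array([onz("top",f(u,v,x,y,s),z) for u,v in l])
r=ps([(78,190),(520,62),(608,370),(165,503)],185,175,7,.01);print("rack",r,r.mean(0),np.linalg.norm(np.diff(r,axis=0),axis=1))
d=ps([(102,150),(190,125),(285,465),(195,490)],185,175,7,.0526);print("dowel",d,d.mean(0),np.linalg.norm(np.diff(d,axis=0),axis=1))
j=ps([(64,62),(218,42),(316,534),(153,558)],385,145,4,.012);print("jig",j,j.mean(0),np.linalg.norm(np.diff(j,axis=0),axis=1))
def ang(a,b): return np.degrees(np.arctan2(*(b-a)[[1,0]]))
print("rack x ang",ang(r[3],r[0]),ang(r[2],r[1]),ang(r[1],r[0])-90,ang(r[2],r[3])-90,"dowel",ang(d[3],d[0]),ang(d[2],d[1]))
print("jig",ang(j[0],j[3]),ang(j[1],j[2]),ang(j[0],j[1])+90, ang(j[3],j[2])+90)
E
```

```text
cam [0.43707507 0.16148899 0.93192344]
rack [[0.56590503 0.37034335 0.01      ]
 [0.61016395 0.21998184 0.01      ]
 [0.50431352 0.18945673 0.01      ]
 [0.4596481  0.33823922 0.01      ]] [0.53500765 0.27950528 0.01      ] [0.15674002 0.11016395 0.1553423 ]
dowel [[0.57310528 0.3532344  0.0526    ]
 [0.58133946 0.32476034 0.0526    ]
 [0.47072255 0.2918242  0.0526    ]
 [0.46274859 0.32054756 0.0526    ]] [0.52197897 0.32259162 0.0526    ] [0.02964075 0.11541616 0.02980965]
jig [[ 0.66685638 -0.12237852  0.012     ]
 [ 0.67922584 -0.21617709  0.012     ]
 [ 0.38557426 -0.2586629   0.012     ]
 [ 0.37193577 -0.16302111  0.012     ]] [ 0.52589807 -0.1900599   0.012     ] [0.09461065 0.29670911 0.09660932]
rack x ang 16.811499230321697 16.08648784948292 16.40179610252403 16.710080725080076 dowel 16.498901002253536 16.580875942358933
jig -172.15357284603493 -171.7675132713887 7.512394752444422 8.115646042170042
```

```bash
python3 - <<'E'
from h import *
s=ctrl.get_state();print(ctrl.tip_extent,s["eef_pos"]);m=R.from_quat(s["tcp_rot"]).as_matrix();print(m)
z=m[:,2];print("z yaw",np.degrees(np.arctan2(z[1],z[0])))
t=np.array([.522,.3226,.20]);print((m.T@(t-s["eef_pos"]))/.025)
E
```

```text
0.014 [ 0.2356815  -0.63199269  0.24421655]
[[-4.05116456e-04  9.37022315e-01  3.49269263e-01]
 [ 1.86667906e-03  3.49269391e-01 -9.37020495e-01]
 [-9.99998176e-01  2.72371198e-04 -1.89061471e-03]]
z yaw -69.55733536373826
[  1.83529563  24.06739157 -31.77548261]
```

Request:
move_arm(commands=[0, 1, -1, 0, 0, 1, -1, 0, 0, 1, -1, 0, 0, 1, -1, 0, 0, 1, -1, 0, 0, 1, -1, 0, 0, 1, -1, 0, 0, 1, -1, 0, 0, 1, -1, 0, 0, 1, -1, 0, 0, 1, -1, 0, 0, 1, -1, 0, 0, 1, -1, 0, 0, 1, -1, 0, 0, 1, -1, 0, 0, 1, -1, 0, 0, 1, -1, 0, 0, 1, -1, 0, 0, 1, -1, 0, 0, 1, -1, 0], jaw=85, force=30)

```text
time: 2.65
eef_pos: [0.5298, 0.0119, 0.245]
tcp_rot: [0.403, 0.581, -0.403, 0.581]
contact_force: [-0.2, -0.0, 0.5]
opening: 0.996
```

Request:
move_arm(commands=[0, 1, -1, 0, 0, 1, -1, 0, 0, 1, -1, 0, 0, 1, -1, 0, 0, 0, -1, 0, 0, 0, -1, 0, 0, 0, -1, 0, 0, 0, -1, 0, 0, 0, -1, 0, 0, 0, -1, 0, 0, 0, -1, 0, 0, 0, -0.8, 0, 0, 0, 0, 0.8, 0, 0, 0, 0, 0, 0, 0, 0])

```text
time: 4.53
eef_pos: [0.5204, 0.3219, 0.2452]
tcp_rot: [0.423, 0.567, -0.423, 0.566]
contact_force: [0.3, 0.7, 0.6]
opening: 0.997
```

```bash
python3 - <<'E'
from h import *
import cv2
s=ctrl.get_state();im=ctrl.read_camera("wrist");cv2.imwrite("pics/w1.png",cv2.resize(im[:,:,::-1],None,fx=1.4,fy=1.4))
print(s["time"],s["eef_pos"],s["contact_force"])
m=R.from_quat(s["tcp_rot"]).as_matrix();print(m,np.degrees(np.arctan2(m[1,2],m[0,2])))
t=np.array([.522,.3226,.20]);print((m.T@(t-s["eef_pos"]))/.025)
for l in(-.06,.06):
  p=np.array([.522,.3226,.0526])+l*np.array([np.cos(.2885),np.sin(.2885),0]);print(1.4*wrist_project(p,s))
np.save("s1.npy",s,allow_pickle=True)
E
```

```text
4.525 [0.52037655 0.32185007 0.24518506] [0.33984401 0.6828604  0.56856639]
[[-2.37502815e-04  9.58935234e-01  2.83625036e-01]
 [-1.41843704e-04  2.83625008e-01 -9.58935261e-01]
 [-9.99999962e-01 -2.67980250e-04  6.86571873e-05]] -73.52332209345866
[ 1.80738268  0.07126362 -0.01047144]
[397.78189056 332.21652635]
[397.65724999 170.90386959]
```

View pics/w1.png

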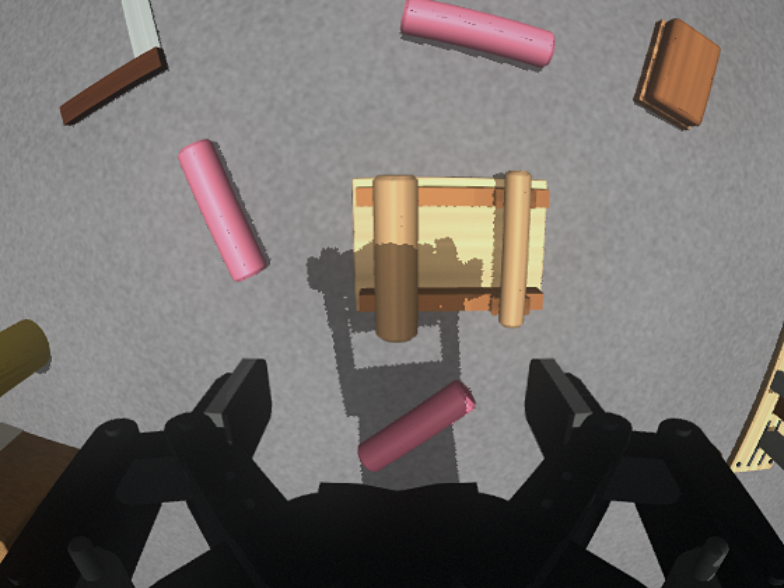

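```bash
python3 - <<'E'
from h import *
s=np.load("s1.npy",allow_pickle=True).item()
for uv,z in [((396,176),.0686),((396,176),.0526),((396,341),.0526),((396,341),.04),((374,260),.0526),((418,260),.0526),((375,190),.0526),((417,190),.0526),((376,325),.0526),((418,325),.0526)]:
    p=wrist_onz(np.array(uv)/1.4,z,s); print(uv,z,p,"tool",R.from_quat(s["tcp_rot"]).inv().apply(p-s["eef_pos"])[1:])
E
```

```text
(396, 176) 0.0686 [0.57628486 0.33985676 0.0686    ] tool [ 0.05876691 -0.00142237]
(396, 176) 0.0526 [0.57573884 0.33976067 0.0526    ] tool [ 0.05822035 -0.00148619]
(396, 341) 0.0526 [0.45715809 0.3047808  0.0526    ] tool [-0.06541208 -0.00157524]
(396, 341) 0.04 [0.4520796  0.30333388 0.04      ] tool [-0.07068902 -0.00162898]
(374, 260) 0.0526 [0.51326578 0.33791457 0.0526    ] tool [-0.00221086 -0.01743483]
(418, 260) 0.0526 [0.52229535 0.30739331 0.0526    ] tool [-0.00220868  0.01439409]
(375, 190) 0.0526 [0.56210185 0.35111957 0.0526    ] tool [ 0.04836503 -0.01624644]
(417, 190) 0.0526 [0.57046086 0.32281977 0.0526    ] tool [0.04835425 0.01326206]
(376, 325) 0.0526 [0.46541041 0.3229461  0.0526    ] tool [-0.0523465  -0.01665402]
(418, 325) 0.0526 [0.47440986 0.29255999 0.0526    ] tool [-0.05233487  0.01503677]
```

Request:
move_arm(commands=[0, -0.05, -0.05, 0, 1, 0, 0, 0, 1, 0, 0, 0, 1, 0, 0, 0, 1, 0, 0, 0, 1, 0, 0, 0, 1, 0, 0, 0, 0.7, 0, 0, 0, 0.6, 0, 0, 0, 0.4, 0, 0, 0, 0.2, 0, 0, 0, 0, 0, 0, 0, 0, 0, 0, 0], jaw=65)

```text
time: 6.2
eef_pos: [0.5193, 0.3231, 0.0486]
tcp_rot: [0.424, 0.566, -0.423, 0.567]
contact_force: [0.3, -0.1, -0.4]
opening: 0.762
```

```bash
python3 - <<'E'
from h import *
import cv2
s=ctrl.get_state();im=ctrl.read_camera("wrist");cv2.imwrite("pics/w2.png",cv2.resize(im[:,:,::-1],None,fx=1.4,fy=1.4))
print(s["time"],s["eef_pos"],s["contact_force"])
E
```

```text
6.2 [0.51925936 0.32311777 0.04856016] [ 0.27733537 -0.08947358 -0.37101783]
```

View pics/w2.png

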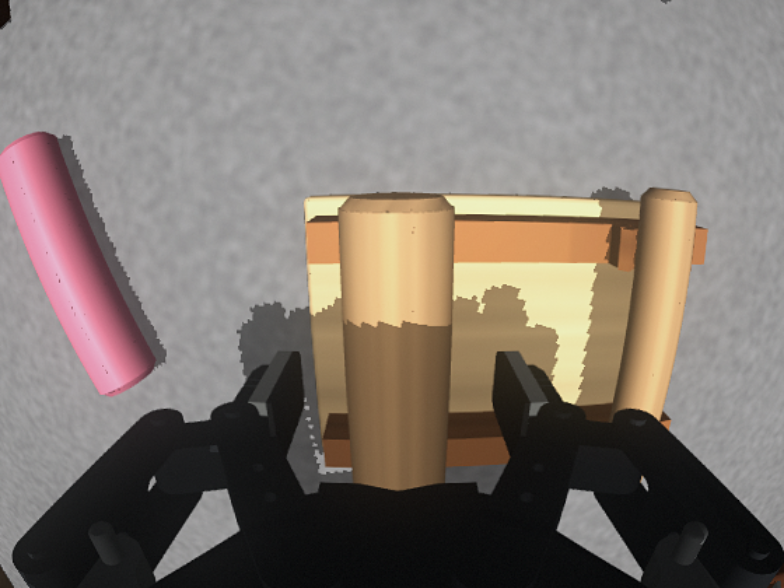

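The dowel, at about (398,330), sits centred between the open pads, and the pads are clear of the cross bars. I'll close on it and lift.

Request:
move_arm(commands=[0, 0, 0, 0, 0, 0, 0, 0, 0, 0, 0, 0, 0, 0, 0, 0, 0, 0, 0, 0, 0, 0, 0, 0, 0, 0, 0, 0, 0, 0, 0, 0], jaw=20, force=40)

```text
time: 7.25
eef_pos: [0.5189, 0.3231, 0.0483]
tcp_rot: [0.423, 0.566, -0.423, 0.566]
contact_force: [-2.4, 0.1, 5.5]
opening: 0.364
```

Request:
move_arm(commands=[-0.2, 0, 0, 0, -0.4, 0, 0, 0, -0.7, 0, 0, 0, -1, 0, 0, 0, -1, 0, 0, 0, -1, 0, 0, 0, -1, 0, 0, 0, -0.7, 0, 0, 0, 0, 0, 0, 0])

```text
time: 8.38
eef_pos: [0.5198, 0.3233, 0.2003]
tcp_rot: [0.425, 0.566, -0.422, 0.567]
contact_force: [-0.6, 0.3, -0.7]
opening: 0.361
```

```bash
python3 - <<'E'
from h import *
import cv2
s=ctrl.get_state();im=ctrl.read_camera("wrist");cv2.imwrite("pics/w3.png",cv2.resize(im[:,:,::-1],None,fx=1.4,fy=1.4))
print(s["time"],s["eef_pos"],s["contact_force"],s["opening"])
m=R.from_quat(s["tcp_rot"]).as_matrix()
for t in [(.6051,-.179,.19)]: print(m.T@(np.array(t)-s["eef_pos"])/.025)
for l in(-.06,.06):
  p=s["eef_pos"]+m@np.array([-.005,l,0]);print(1.4*wrist_project(p,s))
E
```

```text
8.375 [0.51976317 0.32326336 0.20027881] [-0.63637537  0.33517373 -0.69244783] 0.3605370351916759
[ 0.39210588 -2.41413775 20.2353307 ]
[398.26755588 527.63750761]
[398.58291079 194.21126291]
```

View pics/w3.png

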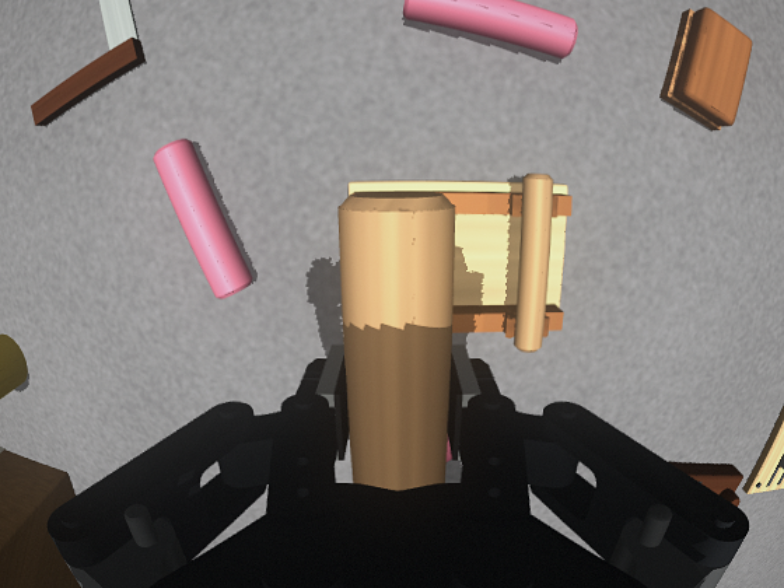

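Request:
move_arm(commands=[0, 0, 0.5, 0, 0, 0, 1, 0, 0, 0, 1, 0, 0, 0, 1, 0, 0, 0, 1, 0, 0, 0, 1, 0, 0, 0, 1, 0, 0, 0, 1, 0, 0, 0, 1, 0, 0, 0, 1, 0, 0, 0, 1, 0, 0, 0, 1, 0, 0, 0, 1, 0, 0, 0, 1, 0, 0, 0, 1, 0, 0, 0, 1, 0, 0, -1, 0.5, 0, 0, -1, 0, 0.85, 0, 0, 0, 0.85, 0, 0, 0, 0])

```text
time: 10.92
eef_pos: [0.584, -0.0757, 0.1977]
tcp_rot: [0.464, 0.534, -0.464, 0.533]
contact_force: [-0.3, 0.6, -1.1]
opening: 0.36
```

```bash
python3 - <<'E'
from h import *
import cv2
s=ctrl.get_state();im=ctrl.read_camera("wrist");cv2.imwrite("pics/w4.png",cv2.resize(im[:,:,::-1],None,fx=1.4,fy=1.4))
im=ctrl.read_camera("side");cv2.imwrite("pics/s4.png",cv2.resize(im[80:240,280:460,::-1],None,fx=4,fy=4,interpolation=cv2.INTER_CUBIC)[:600])
np.save("s4.npy",s,allow_pickle=True)
print(s["time"],s["eef_pos"],s["contact_force"],s["opening"])
m=R.from_quat(s["tcp_rot"]).as_matrix();print(m)
t=np.array([.6051,-.179,.19]); print(m.T@(t-s["eef_pos"])/.025)
a=np.radians(-172);J=np.array([[np.cos(a),-np.sin(a)],[np.sin(a),np.cos(a)]]);o=np.array([.5457,-.1873])
for q in [(-130,48,12),(-130,-48,12),(-130,-13,47),(-130,13,47),(20,-13,47)]:
  p=np.r_[o+J@np.array(q[:2])*.001,q[2]*.001];print(q,1.4*wrist_project(p,s))
E
```

```text
10.925 [ 0.58395425 -0.07568056  0.19771957] [-0.2718846   0.64458797 -1.08746055] 0.36046562152824785
[[-1.72398674e-04  9.90365239e-01  1.38479834e-01]
 [ 2.49391950e-05  1.38479841e-01 -9.90365252e-01]
 [-9.99999985e-01 -1.67284080e-04 -4.85726527e-05]]
[0.30853389 0.26542584 4.21010489]
(-130, 48, 12) [607.21766321 159.24008833]
(-130, -48, 12) [481.04879613 151.12068154]
(-130, -13, 47) [545.13710873 153.04585609]
(-130, 13, 47) [582.7257344  155.82530178]
(20, -13, 47) [528.88990386 372.64933949]
```

View pics/w4.png

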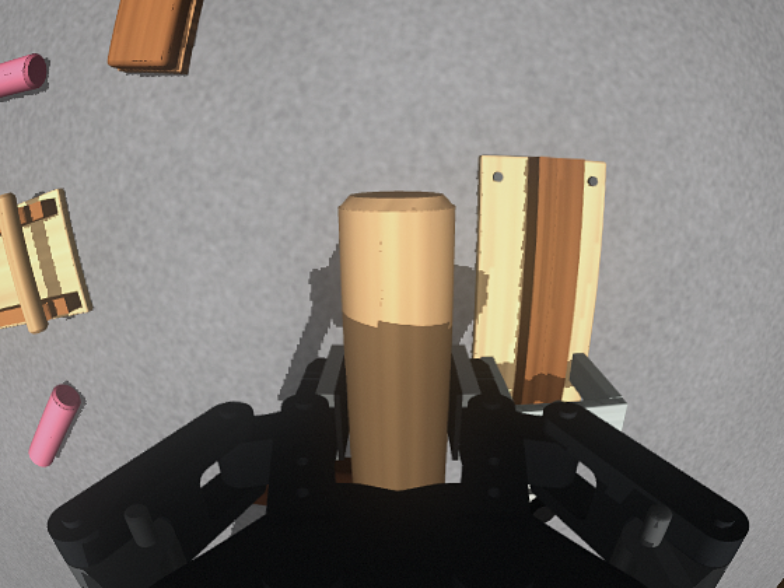

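View pics/s4.png

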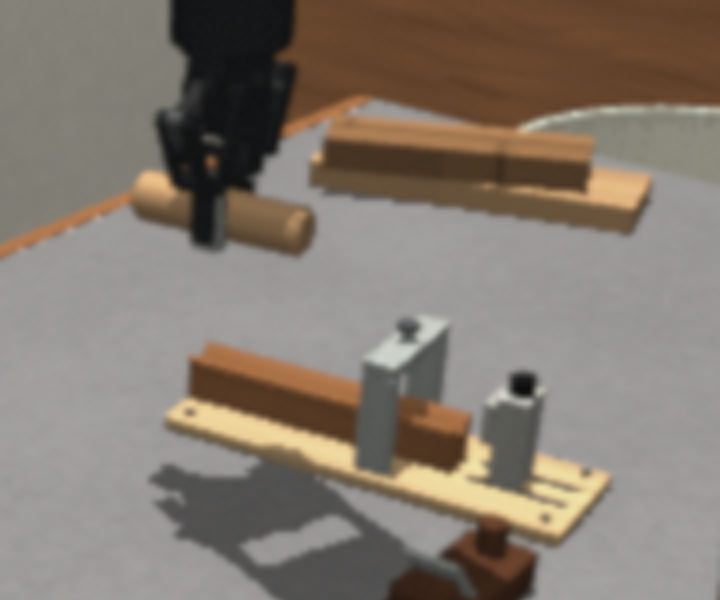

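The wrist view shows the jig plate corners at (481,155) and (606,163), within 4 px of my prediction, so my jig pose is good to about 3 mm. The dowel is held square. The side view shows the stop clear behind the rail end. I'll move over the groove.

Request:
move_arm(commands=[0, 0, 0.7, 0, 0, 0, 1, 0, 0, 0, 1, 0, 0, 0.15, 0.9, 0, 0, 0, 0.57, 0, 0.5, 0, 0, 0, 1, 0, 0, 0, 0.8, 0, 0, 0, 0.4, 0, 0, 0, 0, 0, 0, 0, 0, 0, 0, 0])

```text
time: 12.4
eef_pos: [0.6028, -0.1778, 0.1313]
tcp_rot: [0.464, 0.533, -0.464, 0.534]
contact_force: [-0.3, -0.4, -0.9]
opening: 0.36
```

```bash
python3 - <<'E'
from h import *
import cv2
s=ctrl.get_state();im=ctrl.read_camera("wrist");cv2.imwrite("pics/w5.png",cv2.resize(im[:,:,::-1],None,fx=1.4,fy=1.4))
im=ctrl.read_camera("side");cv2.imwrite("pics/s5.png",cv2.resize(im[90:230,300:460,::-1],None,fx=4,fy=4,interpolation=cv2.INTER_CUBIC)[:600])
im=ctrl.read_camera("top");cv2.imwrite("pics/t5.png",cv2.resize(im[140:290,380:490,::-1],None,fx=4,fy=4,interpolation=cv2.INTER_CUBIC)[:600])
print(s["time"],s["eef_pos"],s["contact_force"],s["opening"])
m=R.from_quat(s["tcp_rot"]).as_matrix();print(m)
t=np.array([.6051,-.179,.0516]); print(m.T@(t-s["eef_pos"])/.025)
a=np.radians(-172);J=np.array([[np.cos(a),-np.sin(a)],[np.sin(a),np.cos(a)]]);o=np.array([.5457,-.1873])
for q in [(-130,48,12),(-130,-48,12),(-130,-13,47),(-130,13,47)]:
  p=np.r_[o+J@np.array(q[:2])*.001,q[2]*.001];print(q,1.4*wrist_project(p,s))
E
```

```text
12.4 [ 0.60279799 -0.17778275  0.131294  ] [-0.33165449 -0.35512245 -0.88470614] 0.35950179825864453
[[ 1.56461599e-03  9.90372179e-01  1.38421456e-01]
 [-7.13302902e-04  1.38422696e-01 -9.90372985e-01]
 [-9.99998522e-01  1.45081698e-03  9.23013713e-04]]
[3.18793411 0.07982937 0.05802484]
(-130, 48, 12) [488.50174642 156.98626456]
(-130, -48, 12) [312.16480167 156.89653421]
(-130, -13, 47) [372.80493918 154.51167767]
(-130, 13, 47) [429.0335131  154.55436738]
```

View pics/w5.png

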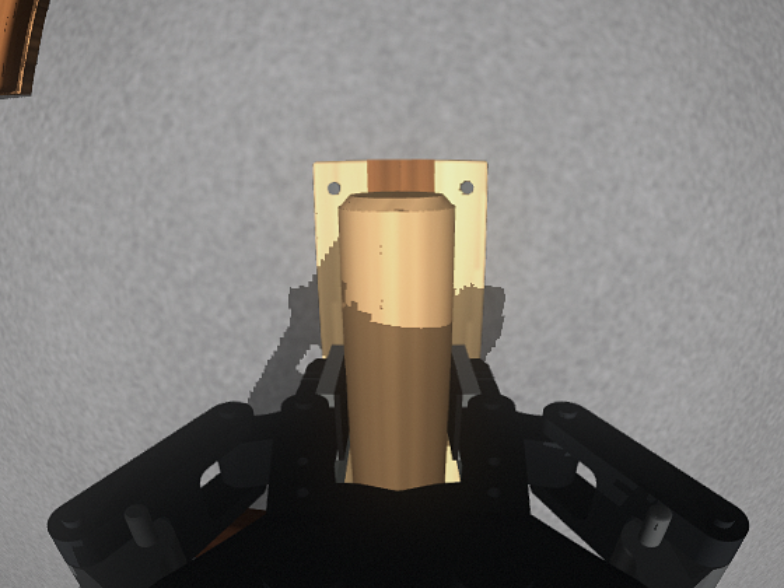

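View pics/s5.png

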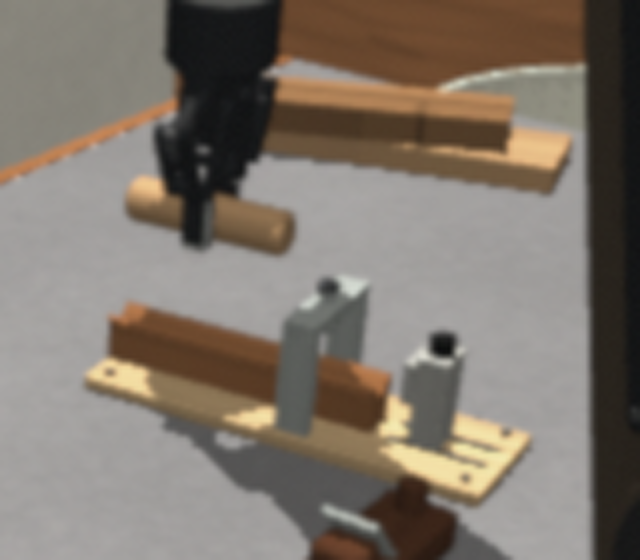

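View pics/t5.png

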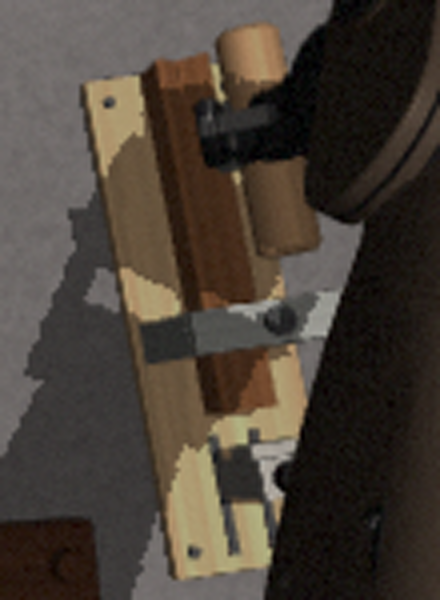

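Request:
move_arm(commands=[0, 0, 0.06, 0, 0.5, 0, 0, 0, 0.8, 0, 0, 0, 0.8, 0, 0, 0, 0.5, 0, 0, 0, 0.25, 0, 0, 0, 0.1, 0, 0, 0, 0.1, 0, 0, 0, 0.06, 0, 0, 0, 0, 0, 0, 0, 0, 0, 0, 0])

```text
time: 13.92
eef_pos: [0.6028, -0.1795, 0.053]
tcp_rot: [0.464, 0.533, -0.464, 0.534]
contact_force: [1.0, -0.9, 0.8]
opening: 0.361
```

```bash
python3 - <<'E'
from h import *
import cv2
s=ctrl.get_state();im=ctrl.read_camera("wrist");cv2.imwrite("pics/w6.png",cv2.resize(im[:,:,::-1],None,fx=1.4,fy=1.4))
im=ctrl.read_camera("side");cv2.imwrite("pics/s6.png",cv2.resize(im[90:230,300:460,::-1],None,fx=4,fy=4,interpolation=cv2.INTER_CUBIC)[:600])
print(s["time"],s["eef_pos"],s["contact_force"],s["wrist_torque"],s["opening"])
E
```

```text
13.925 [ 0.60284869 -0.17945376  0.05301514] [ 1.02122604 -0.91846966  0.76605749] [-0.24484693 -0.16960483  0.04293933] 0.3613505746736249
```

View pics/w6.png

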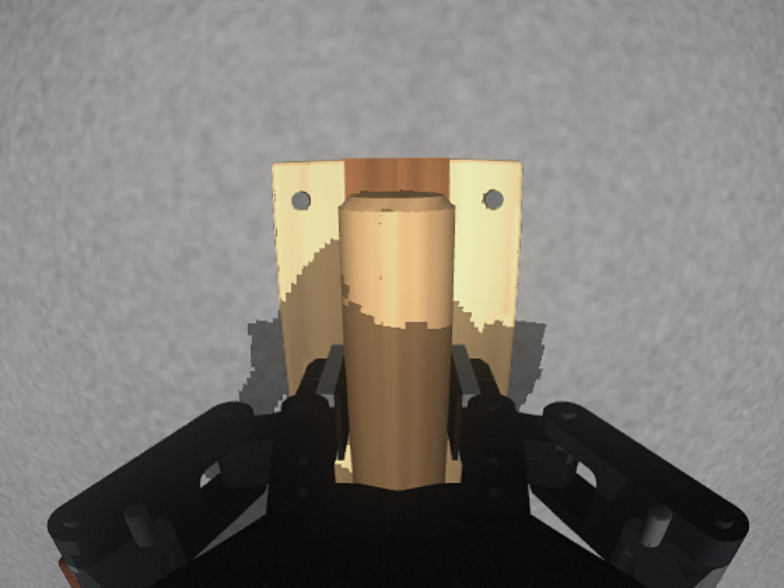

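View pics/s6.png

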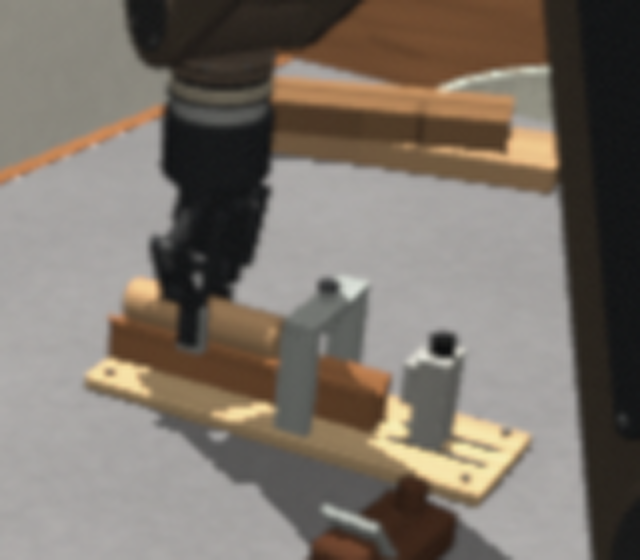

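The dowel at (397,…) is centred on the rail, which spans 345 to 449. I'll release it here.

Request:
move_arm(commands=[0.03, 0, 0, 0, 0, 0, 0, 0])

```text
time: 14.28
eef_pos: [0.6028, -0.1795, 0.0525]
tcp_rot: [0.464, 0.533, -0.464, 0.534]
contact_force: [0.2, -2.3, 2.9]
opening: 0.362
```

Request:
move_arm(commands=[0, 0, 0, 0, 0, 0, 0, 0, 0, 0, 0, 0, 0, 0, 0, 0, 0, 0, 0, 0, 0, 0, 0, 0, 0, 0, 0, 0], jaw=60)

```text
time: 15.15
eef_pos: [0.6024, -0.1791, 0.0518]
tcp_rot: [0.464, 0.533, -0.464, 0.533]
contact_force: [-0.6, -0.8, 0.1]
opening: 0.704
```

Request:
move_arm(commands=[-0.3, 0, 0, 0, -0.7, 0, 0, 0, -1, 0, 0, 0, -1, 0, 0, 0, 0, 0, 0, 0])

```text
time: 15.78
eef_pos: [0.6045, -0.1801, 0.1311]
tcp_rot: [0.465, 0.531, -0.463, 0.536]
contact_force: [-0.6, 0.4, 0.1]
opening: 0.705
```

```bash
python3 - <<'E'
from h import *
import cv2
s=ctrl.get_state();im=ctrl.read_camera("wrist");cv2.imwrite("pics/w7.png",cv2.resize(im[:,:,::-1],None,fx=1.4,fy=1.4))
im=ctrl.read_camera("side");cv2.imwrite("pics/s7.png",cv2.resize(im[90:230,300:460,::-1],None,fx=4,fy=4,interpolation=cv2.INTER_CUBIC)[:600])
np.save("s7.npy",s,allow_pickle=True)
print(s["time"],s["eef_pos"],s["contact_force"],s["wrist_torque"],s["opening"])
E
```

```text
15.775 [ 0.60448135 -0.18009725  0.13107785] [-0.59801834  0.40734776  0.05783831] [ 0.03298879  0.00910178 -0.0025484 ] 0.704545932747858
```

View pics/w7.png

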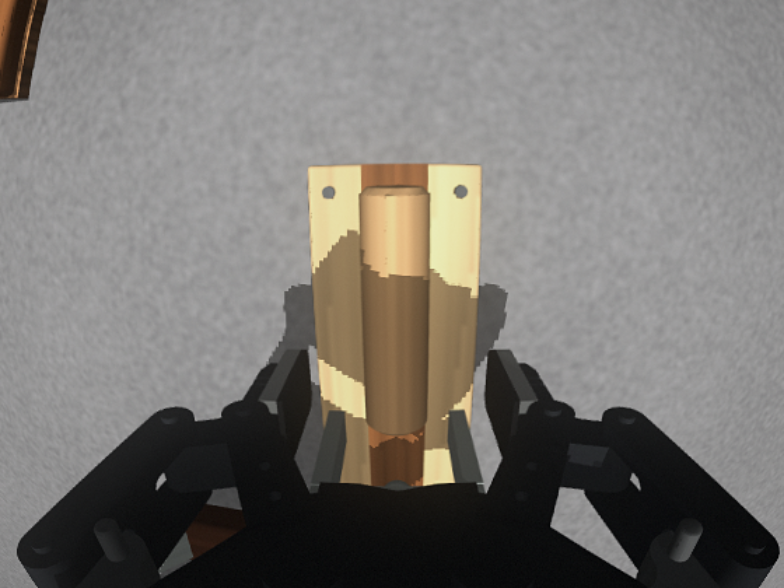

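View pics/s7.png

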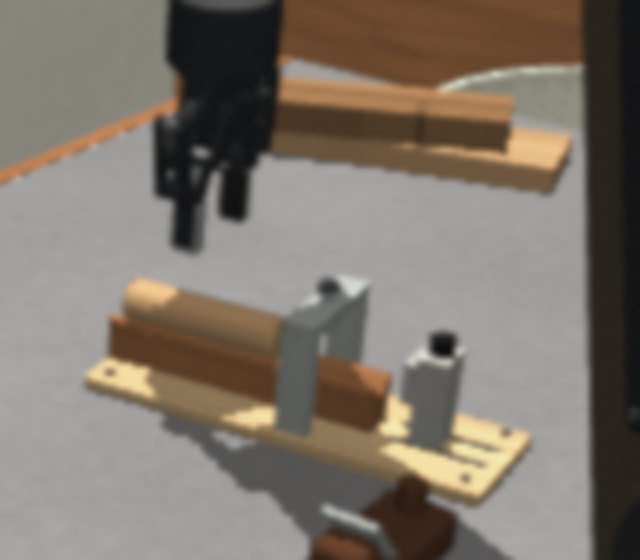

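```bash
python3 - <<'E'
from h import *
import cv2
s=np.load("s7.npy",allow_pickle=True).item()
m=R.from_quat(s["tcp_rot"]).as_matrix();print("z yaw",np.degrees(np.arctan2(m[1,2],m[0,2])))
a=np.radians(-172);d=np.array([np.cos(a),np.sin(a)]);n=np.array([-d[1],d[0]]);o=np.array([.5457,-.1873])
def J(p): return 1e3*np.array([(p[:2]-o)@d,(p[:2]-o)@n])
for nm,uv,z in [("plate",(308,167),.012),("plate",(480,168),.012),("railend",(361,165),.047),("railend",(429,165),.047),("dfar",(395,187),.0696),("dnear",(396,434),.0526),("dnear",(396,434),.045),("dl",(361,220),.0566),("dr",(429,220),.0566),("dl",(364,400),.0566),("dr",(428,400),.0566)]:
  p=wrist_onz(np.array(uv)/1.4,z,s);print(nm,J(p),p[:2])
print("tcp",J(s["eef_pos"]))
s=np.load("s4.npy",allow_pickle=True).item()
for uv,z in [((481,155),.012),((606,163),.012),((539,157),.047),((585,160),.047)]: print("w4",J(wrist_onz(np.array(uv)/1.4,z,s)))
im=cv2.imread("pics/top0.png")
cv2.imwrite("pics/t_stop.png",cv2.resize(im[210:290,415:475],None,fx=7.5,fy=7.5,interpolation=cv2.INTER_CUBIC))
im=cv2.imread("pics/side0.png")
cv2.imwrite("pics/s_stop.png",cv2.resize(im[150:220,360:440],None,fx=8,fy=8,interpolation=cv2.INTER_CUBIC))
E
```

```text
z yaw -82.05616765156901
plate [-126.4412802   -47.48866664] [ 0.66430162 -0.12267626]
plate [-125.67338698   46.3376482 ] [ 0.6765993  -0.21569634]
railend [-126.90835402  -15.7039953 ] [ 0.66918772 -0.15408661]
railend [-126.84818767   15.83735499] [ 0.67351784 -0.18532937]
dfar [-1.17630878e+02  1.01850006e-01] [ 0.66220028 -0.1710298 ]
dnear [12.93112771  0.26671279] [ 0.53293184 -0.18936378]
dnear [18.07097974  0.25778434] [ 0.52784076 -0.19007027]
dl [-102.146527   -15.2614301] [ 0.64472846 -0.15797104]
dr [-102.0888856    15.35365017] [ 0.64893218 -0.1882962 ]
dl [-10.85011941 -16.04385448] [ 0.55421165 -0.16990224]
dr [-10.77719642  16.68810638] [ 0.55869485 -0.2023258 ]
tcp [-59.21171944   1.04812649]
w4 [-127.28879607  -47.99424409]
w4 [-127.1304159    47.09745644]
w4 [-127.24610344  -17.03030974]
w4 [-127.41197166   14.72316475]
```

View pics/t_stop.png

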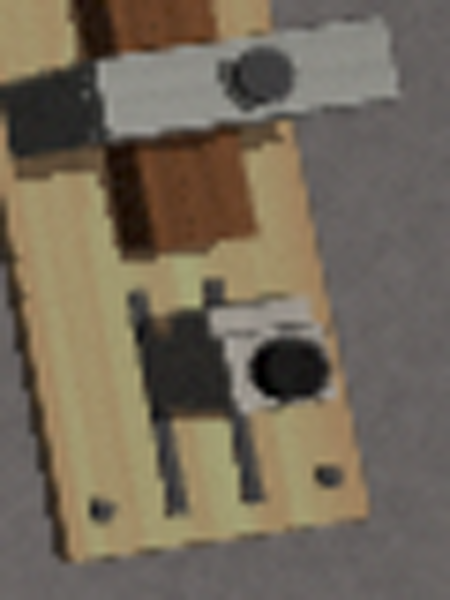

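View pics/s_stop.png

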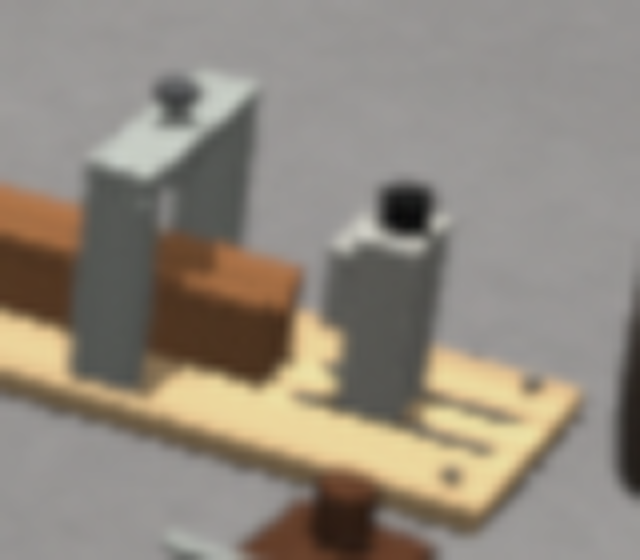

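```bash
python3 - <<'E'
from h import *
a=np.radians(-172);d=np.array([np.cos(a),np.sin(a)]);n=np.array([-d[1],d[0]]);o=np.array([.5457,-.1873])-.002*0*d
def J(p): return 1e3*np.array([(p[:2]-o)@d,(p[:2]-o)@n])
f=lambda u,v:((u+.5)/7.5-.5+415,(v+.5)/7.5-.5+210)
g=lambda u,v:((u+.5)/8-.5+360,(v+.5)/8-.5+150)
for nm,uv,z in [("raill",(155,252),.047),("railr",(255,232),.047),("beam far l",(100,62),.095),("beam near l",(105,140),.095),("beam near r",(398,95),.095),("stop l",(208,308),.078),("stop r",(308,297),.078),("stop back l",(243,415),.078),("stop back r",(335,395),.078),("plate br",(370,518),.012),("plate bl",(75,562),.012)]:
  print(nm,J(onz("top",f(*uv),z)))
for nm,uv,z in [("rail near",(268,303),.047),("railfar",(300,270),.047),("stop frontleft top",(332,252),.078),("front left bottom",(345,405),.012),("back left top",(430,255),.078),("back l bottom",(410,415),.012),("plate bl",(475,530),.012),("plate br",(583,393),.012)]:
  print("side",nm,J(onz("side",g(*uv),z)))
E
```

```text
raill [ 78.65012471 -15.61612996]
railr [76.96331164 15.47891522]
beam far l [ 21.7599487  -39.80810875]
beam near l [ 44.07892285 -42.54672407]
beam near r [43.13601461 43.38353754]
stop l [ 96.07896182 -15.46208334]
stop r [97.03155439 13.98143554]
stop back l [127.77113159 -11.2557914 ]
stop back r [125.87560702  16.26544716]
plate br [169.73527239  48.78920813]
plate bl [170.09016771 -44.48629463]
side rail near [ 80.17483866 -16.25114113]
side railfar [79.17809572 11.79736793]
side stop frontleft top [104.14577539 -27.48775194]
side front left bottom [107.87770242  -6.77652841]
side back left top [131.21202917 -11.78687041]
side back l bottom [128.59647659  -0.91884571]
side plate bl [174.60036016 -58.8378562 ]
side plate br [170.93289973  45.93473088]
```

Request:
move_arm(commands=[0, 0.7, -0.04, 0, 0, 1, 0, 0, 0, 1, 0, 0, 0, 0.9, 0, 0, 0, 0, 0, 0, 0, 0, 0, 0, 0, 0, 0, 0], jaw=0, force=40)

```text
time: 16.75
eef_pos: [0.6904, -0.1658, 0.1262]
tcp_rot: [0.464, 0.534, -0.464, 0.533]
contact_force: [0.7, 0.2, 0.0]
opening: -0.001
```

```bash
cat > st.py <<'E'
from h import *
import cv2,sys
s=ctrl.get_state()
a=np.radians(-172);d=np.array([np.cos(a),np.sin(a)]);n=np.array([-d[1],d[0]]);o=np.array([.5457,-.1873])
p=s["eef_pos"];F=s["contact_force"]
print("t",s["time"],"tcp jig mm",1e3*(p[:2]-o)@d,1e3*(p[:2]-o)@n,"z",p[2],"Fd",F[:2]@d,"Fn",F[:2]@n,"Fz",F[2],"op",s["opening"])
m=R.from_quat(s["tcp_rot"]).as_matrix();print("yaw",np.degrees(np.arctan2(m[1,2],m[0,2])),"x",m[:,0])
for c in sys.argv[2:]:
    im=ctrl.read_camera(c)[:,:,::-1]
    im=cv2.resize(im,None,fx=1.4,fy=1.4) if c=="wrist" else cv2.resize(im[90:230,300:460] if c=="side" else im[140:290,380:490],None,fx=4,fy=4,interpolation=cv2.INTER_CUBIC)
    cv2.imwrite(f"pics/{c}_{sys.argv[1]}.png",im)
E
python3 st.py 8 wrist
```

```text
t 16.75 tcp jig mm -146.25816707220676 -1.2021136913067976 z 0.12623719147567702 Fd -0.7658165685878164 Fn -0.09111669264388 Fz 0.015953852117156882 op -0.0012990975722098712
yaw -82.0831746756345 x [-1.40333074e-03  4.98120281e-04 -9.99998891e-01]
```

View pics/wrist_8.png

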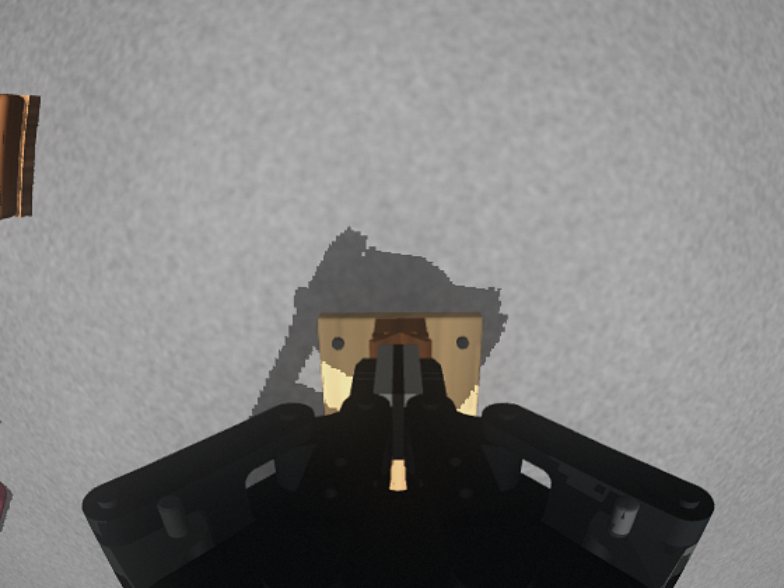

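Fingers shut at (398,370) over the plate's midline (about 400), behind the dowel. I'll descend to pushing height.

Request:
move_arm(commands=[0.4, 0, 0.04, 0, 0.8, 0, 0, 0, 0.7, 0, 0, 0, 0.4, 0, 0, 0, 0.1, 0, 0, 0, 0, 0, 0, 0, 0, 0, 0, 0])

```text
time: 17.68
eef_pos: [0.6921, -0.1669, 0.0678]
tcp_rot: [0.464, 0.533, -0.464, 0.534]
contact_force: [-0.2, 0.8, 0.3]
opening: 0.002
```

```bash
python3 st.py 9 wrist side
```

```text
t 17.675 tcp jig mm -147.84273957963902 0.1985773109405832 z 0.06782111699556677 Fd 0.10143264172349034 Fn -0.8572344336577568 Fz 0.3083546393378004 op 0.0021488902435513484
yaw -82.05599426682953 x [ 1.59472068e-03 -6.08022978e-04 -9.99998544e-01]
```

View pics/side_9.png

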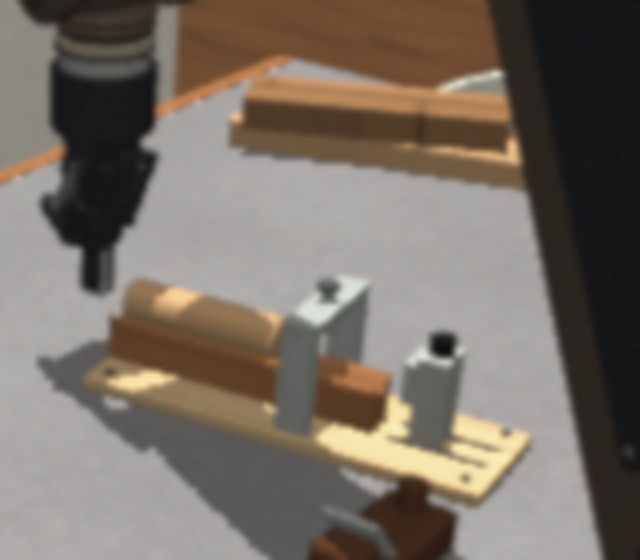

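Tips are level with the dowel's end and a few mm behind it. I'll push gently.

Request:
move_arm(commands=[0.1, -0.05, 0, 0, 0, -0.1, 0, 0, 0, -0.1, 0, 0, 0, -0.1, 0, 0, 0, -0.1, 0, 0, 0, -0.1, 0, 0, 0, -0.1, 0, 0, 0, -0.1, 0, 0, 0, -0.1, 0, 0, 0, -0.1, 0, 0, 0, -0.1, 0, 0, 0, -0.1, 0, 0, 0, -0.1, 0, 0, 0, -0.1, 0, 0, 0, -0.1, 0, 0, 0, -0.1, 0, 0])

```text
time: 19.77
eef_pos: [0.6531, -0.1721, 0.0644]
tcp_rot: [0.464, 0.533, -0.464, 0.534]
contact_force: [0.2, 0.0, -0.1]
opening: -0.004
```

```bash
python3 st.py 10 wrist side
```

```text
t 19.775 tcp jig mm -108.43069768643576 -0.0846448415457475 z 0.06441469444227357 Fd -0.2354074667999709 Fn 0.01830484772207752 Fz -0.11607054843781825 op -0.003783805226297821
yaw -82.05737889598949 x [ 2.63604292e-04 -1.22820674e-04 -9.99999958e-01]
```

View pics/side_10.png

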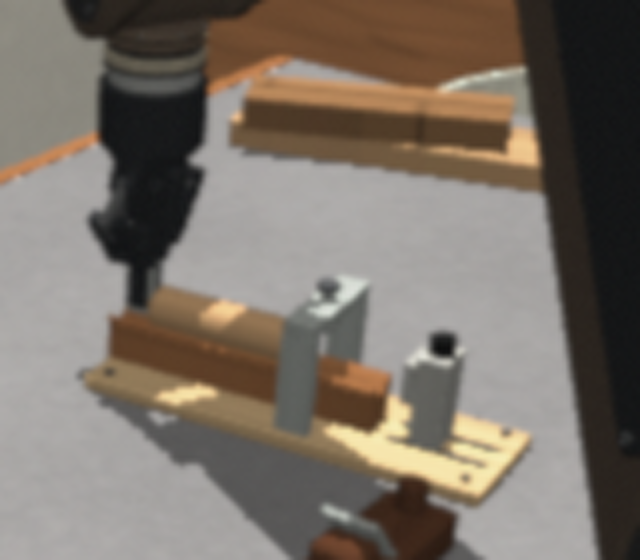

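View pics/wrist_10.png

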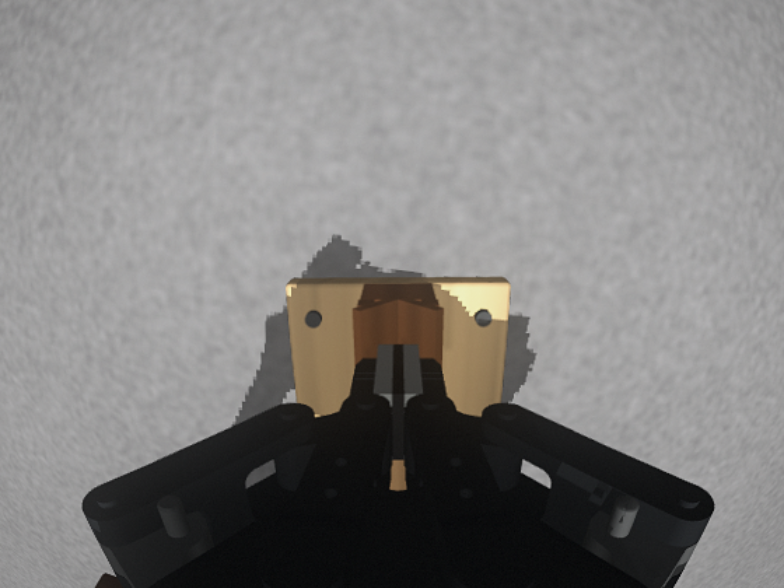

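Request:
move_arm(commands=[0, -0.1, 0, 0, 0, -0.1, 0, 0, 0, -0.1, 0, 0, 0, -0.1, 0, 0, 0, -0.1, 0, 0, 0, -0.1, 0, 0, 0, -0.1, 0, 0, 0, -0.1, 0, 0, 0, -0.1, 0, 0, 0, -0.1, 0, 0, 0, -0.1, 0, 0, 0, -0.1, 0, 0, 0, -0.1, 0, 0, 0, -0.1, 0, 0, 0, -0.1, 0, 0, 0, -0.1, 0, 0, 0, -0.1, 0, 0, 0, -0.1, 0, 0])

```text
time: 22.12
eef_pos: [0.6085, -0.1784, 0.0644]
tcp_rot: [0.464, 0.533, -0.464, 0.534]
contact_force: [5.7, 0.3, 0.7]
opening: 0.002
```

```bash
python3 st.py 11 side top
```

```text
t 22.125 tcp jig mm -63.403566444237576 -0.029978182134348812 z 0.06441483939363976 Fd -5.702221856940226 Fn 0.5029766824173515 Fz 0.7491170280884115 op 0.002316696695373784
yaw -82.05313055792269 x [ 2.50246367e-04 -3.16101393e-04 -9.99999919e-01]
```

View pics/side_11.png

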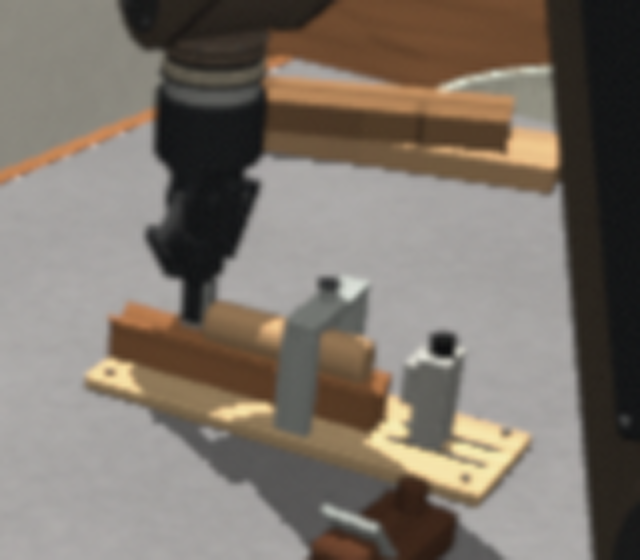

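View pics/top_11.png

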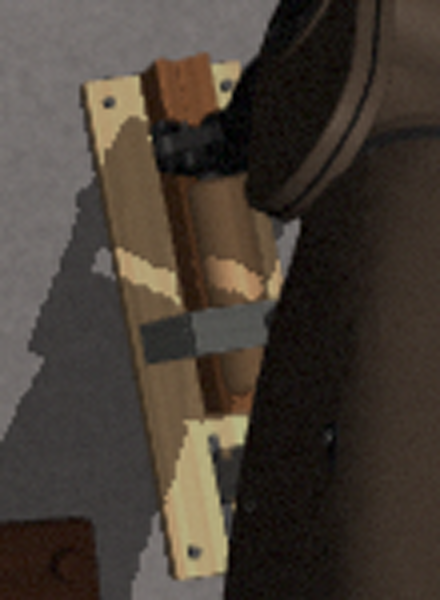

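Request:
move_arm(commands=[0, -0.1, 0, 0, 0, -0.1, 0, 0, 0, -0.1, 0, 0, 0, -0.1, 0, 0, 0, -0.1, 0, 0, 0, -0.1, 0, 0, 0, -0.1, 0, 0, 0, 0, 0, 0])

```text
time: 23.22
eef_pos: [0.5909, -0.1809, 0.0644]
tcp_rot: [0.464, 0.534, -0.464, 0.533]
contact_force: [3.5, -1.0, -0.1]
opening: 0.001
```

```bash
python3 st.py 12 side
```

```text
t 23.225 tcp jig mm -45.68893662262178 0.004008639470949855 z 0.06441245219460906 Fd -3.3403219022414365 Fn 1.445666223834165 Fz -0.1409987920372482 op 0.001286785600001812
yaw -82.04920878870875 x [-6.06027363e-04 -3.99949161e-04 -9.99999736e-01]
```

View pics/side_12.png

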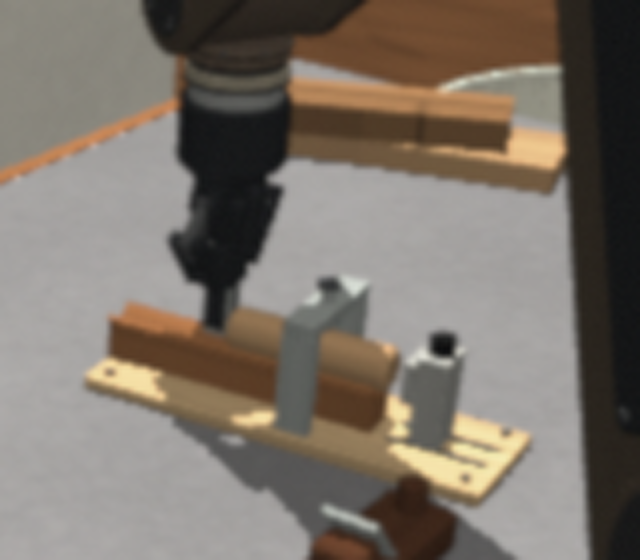

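Request:
move_arm(commands=[0, -0.02, 0, 0, 0, -0.02, 0, 0, 0, -0.02, 0, 0])

```text
time: 23.65
eef_pos: [0.5903, -0.181, 0.0645]
tcp_rot: [0.465, 0.533, -0.464, 0.534]
contact_force: [5.4, -1.1, 0.7]
opening: -0.004
```

```bash
python3 st.py 12
```

```text
t 23.65 tcp jig mm -45.032994190621245 -0.05014172858062907 z 0.06453187139465688 Fd -5.143769263575193 Fn 1.8515917909069386 Fz 0.6883181112893701 op -0.003992465201079509
yaw -82.06767864403844 x [ 1.60843479e-03 -3.14028737e-04 -9.99998657e-01]
```

Request:
move_arm(commands=[0, -0.02, 0, 0, 0, -0.02, 0, 0, 0, -0.02, 0, 0])

```text
time: 24.02
eef_pos: [0.5889, -0.1811, 0.0646]
tcp_rot: [0.465, 0.533, -0.464, 0.534]
contact_force: [4.9, -1.6, 0.4]
opening: -0.001
```

```bash
python3 st.py 12
```

```text
t 24.025 tcp jig mm -43.60312095561724 -0.0974630459097985 z 0.06455158679080367 Fd -4.6048986000501 Fn 2.2747425342589023 Fz 0.3640535056931958 op -0.0011874709974348315
yaw -82.06402568106603 x [ 1.66167983e-03 -2.88007947e-04 -9.99998578e-01]
```

Request:
move_arm(commands=[0, -0.02, 0, 0, 0, -0.02, 0, 0, 0, -0.02, 0, 0])

```text
time: 24.4
eef_pos: [0.5874, -0.1814, 0.0646]
tcp_rot: [0.464, 0.533, -0.464, 0.534]
contact_force: [4.2, 0.0, 0.4]
opening: 0.002
```

```bash
python3 st.py 13 side
```

```text
t 24.4 tcp jig mm -42.10877358030168 -0.07674837365299104 z 0.06458014744429047 Fd -4.147172228017108 Fn 0.5615350363724212 Fz 0.44758505263161974 op 0.0024570712203210244
yaw -82.06221226369878 x [ 1.69521206e-03 -3.47102158e-04 -9.99998503e-01]
```

View pics/side_13.png

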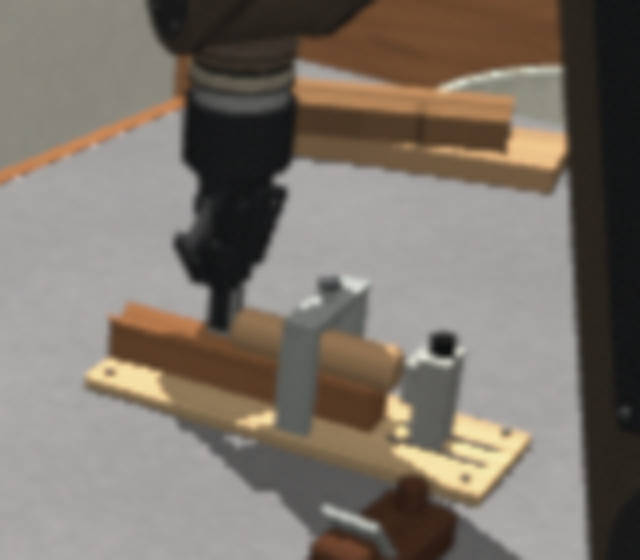

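Drag is steady at about 4 to 5 N, with no stop yet. Another 1.5 mm.

Request:
move_arm(commands=[0, -0.02, 0, 0, 0, -0.02, 0, 0, 0, -0.02, 0, 0])

```text
time: 24.82
eef_pos: [0.5859, -0.1816, 0.0646]
tcp_rot: [0.464, 0.533, -0.464, 0.534]
contact_force: [4.8, -0.4, 0.8]
opening: -0.005
```

```bash
python3 st.py 13
```

```text
t 24.825 tcp jig mm -40.57862248754005 -0.05970237382805317 z 0.06456331150013774 Fd -4.740794884745357 Fn 1.059030394099513 Fz 0.7570982811406427 op -0.004981634892357235
yaw -82.06284848107138 x [ 1.67041833e-03 -3.44461523e-04 -9.99998546e-01]
```

Request:
move_arm(commands=[0, -0.02, 0, 0, 0, -0.02, 0, 0, 0, -0.02, 0, 0])

```text
time: 25.2
eef_pos: [0.5844, -0.1817, 0.0646]
tcp_rot: [0.465, 0.533, -0.464, 0.534]
contact_force: [5.3, -0.7, 0.5]
opening: 0.001
```

Request:
move_arm(commands=[0, -0.02, 0, 0, 0, -0.02, 0, 0])

```text
time: 25.45
eef_pos: [0.5834, -0.1819, 0.0646]
tcp_rot: [0.464, 0.533, -0.464, 0.534]
contact_force: [5.0, -1.5, -0.3]
opening: -0.005
```

```bash
python3 st.py 14 side
```

```text
t 25.45 tcp jig mm -38.1143937072243 -0.08342636389193299 z 0.06456733475926359 Fd -4.7218052152134975 Fn 2.152389622743898 Fz -0.2583360681788279 op -0.0048652765082045375
yaw -82.06014910241139 x [ 1.70391438e-03 -3.33340266e-04 -9.99998493e-01]
```

View pics/side_14.png

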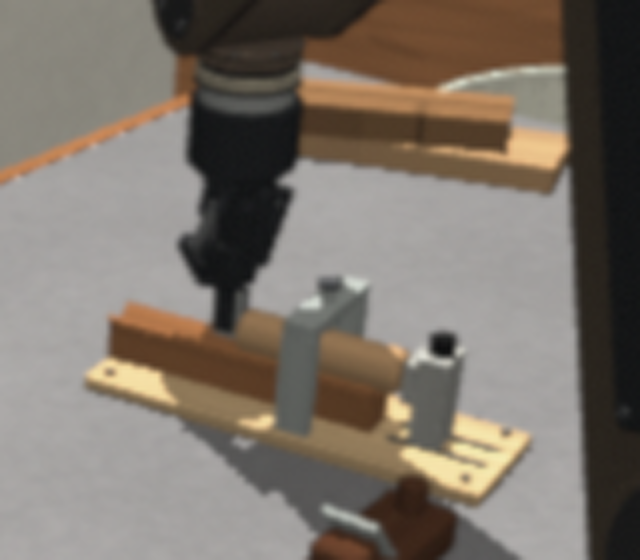

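Request:
move_arm(commands=[0, -0.02, 0, 0, 0, -0.02, 0, 0])

```text
time: 25.75
eef_pos: [0.5825, -0.1821, 0.0646]
tcp_rot: [0.464, 0.533, -0.464, 0.534]
contact_force: [5.3, 0.0, 1.0]
opening: -0.003
```

```bash
python3 st.py 14
```

```text
t 25.75 tcp jig mm -37.13266131328336 -0.06950072927688884 z 0.06458609459399656 Fd -5.232978218645961 Fn 0.6940614803773513 Fz 0.977810771043568 op -0.003328442819059204
yaw -82.06040070727977 x [ 1.74149528e-03 -3.46061224e-04 -9.99998424e-01]
```

Request:
move_arm(commands=[0, -0.02, 0, 0, 0, -0.02, 0, 0])

```text
time: 26.0
eef_pos: [0.5814, -0.1822, 0.0646]
tcp_rot: [0.464, 0.533, -0.464, 0.534]
contact_force: [5.9, -0.5, 0.1]
opening: -0.002
```

Request:
move_arm(commands=[0, -0.02, 0, 0, 0, -0.02, 0, 0])

```text
time: 26.25
eef_pos: [0.5805, -0.1823, 0.0646]
tcp_rot: [0.464, 0.533, -0.464, 0.534]
contact_force: [5.1, -0.7, -0.3]
opening: 0.0
```

Request:
move_arm(commands=[0, -0.02, 0, 0, 0, -0.02, 0, 0])

```text
time: 26.5
eef_pos: [0.5795, -0.1825, 0.0646]
tcp_rot: [0.465, 0.533, -0.464, 0.534]
contact_force: [5.2, -0.5, 0.2]
opening: 0.001
```

Request:
move_arm(commands=[0, -0.02, 0, 0, 0, -0.02, 0, 0])

```text
time: 26.75
eef_pos: [0.5785, -0.1826, 0.0646]
tcp_rot: [0.465, 0.533, -0.464, 0.534]
contact_force: [6.2, -0.7, 0.1]
opening: -0.001
```

```bash
python3 st.py 15 side
```

```text
t 26.75 tcp jig mm -33.16768038690217 -0.0562560495164996 z 0.0645871890157121 Fd -6.067204896101898 Fn 1.5188613789732857 Fz 0.11121601196019543 op -0.00121639029229841
yaw -82.06770643246551 x [ 1.92525492e-03 -3.58581256e-04 -9.99998082e-01]
```

View pics/side_15.png

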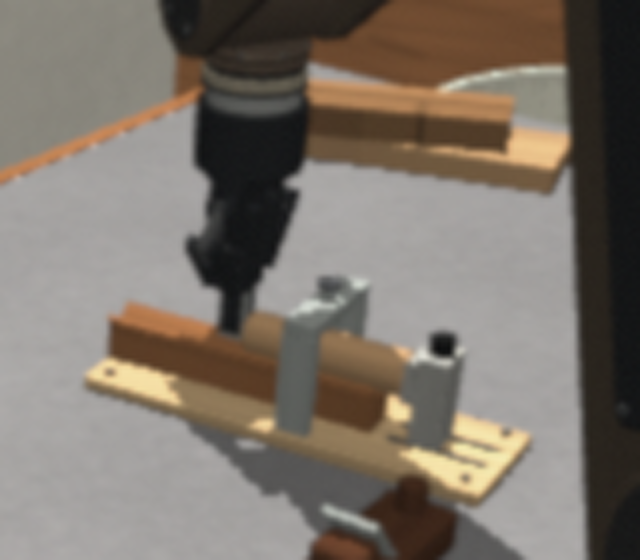

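The stop's edge is still at x≈405 px in the crop, so it hasn't moved. Smaller steps from here.

Request:
move_arm(commands=[0, -0.02, 0, 0, 0, 0, 0, 0])

```text
time: 27.05
eef_pos: [0.5785, -0.1826, 0.0646]
tcp_rot: [0.465, 0.532, -0.464, 0.534]
contact_force: [7.4, -0.4, -1.1]
opening: -0.005
```

```bash
python3 st.py 15
```

```text
t 27.05 tcp jig mm -33.15185502507998 -0.0596419605763118 z 0.06462142273960152 Fd -7.248356926968588 Fn 1.4569863632424678 Fz -1.0919046435831352 op -0.005127919734179082
yaw -82.07984210564767 x [ 3.34105628e-03 -3.92139251e-04 -9.99994342e-01]
```

Request:
move_arm(commands=[0, -0.02, 0, 0, 0, 0, 0, 0])

```text
time: 27.3
eef_pos: [0.5785, -0.1826, 0.0647]
tcp_rot: [0.465, 0.532, -0.463, 0.535]
contact_force: [8.8, 0.5, -1.1]
opening: 0.001
```

```bash
python3 st.py 15;python3 st.py 15
```

```text
t 27.3 tcp jig mm -33.13105763954136 -0.1044977952640696 z 0.06470110725290529 Fd -8.798930034309064 Fn 0.7542401969533997 Fz -1.0688171717203643 op 0.0005756625794805381
yaw -82.09069608040947 x [ 4.68162423e-03 -4.03120029e-04 -9.99988960e-01]
t 27.3 tcp jig mm -33.13105763954136 -0.1044977952640696 z 0.06470110725290529 Fd -8.798930034309064 Fn 0.7542401969533997 Fz -1.0688171717203643 op 0.0005756625794805381
yaw -82.09069608040947 x [ 4.68162423e-03 -4.03120029e-04 -9.99988960e-01]
```

I've commanded 1 mm more, but the TCP moved only 0.04 mm. The push rose from about 5 N to 8.8 N at an end position of about 97.9 mm, against 96.5 mm seen in the pictures. The dowel bears on the stop. I'll back off along the groove, then lift.

Request:
move_arm(commands=[0, 0.04, 0, 0, 0, 0.1, 0, 0, 0, 0.3, 0, 0, 0, 0.5, 0, 0, 0, 0.5, 0, 0, -0.4, 0, 0, 0, -0.8, 0, 0, 0, -1, 0, 0, 0, -1, 0, 0, 0, -1, 1, 0, 0, -1, 1, 0, 0, 0, 1, 0, 0, 0, 1, 0, 0, 0, 1, 0, 0, 0, 0, 0, 0, 0, 0, 0, 0])

```text
time: 29.3
eef_pos: [0.7357, -0.1606, 0.1952]
tcp_rot: [0.464, 0.533, -0.464, 0.533]
contact_force: [-0.2, -0.3, 0.8]
opening: 0.0
```

```bash
python3 st.py 16 side top wrist
```

```text
t 29.3 tcp jig mm -191.86067039429733 -0.0058244394789285624 z 0.19518035569537115 Fd 0.25940958506253653 Fn 0.23892609773996243 Fz 0.7894329182432049 op 0.00014148382701474708
yaw -82.06343817488333 x [-7.56389841e-05 -2.61827544e-04 -9.99999963e-01]
```

View pics/side_16.png

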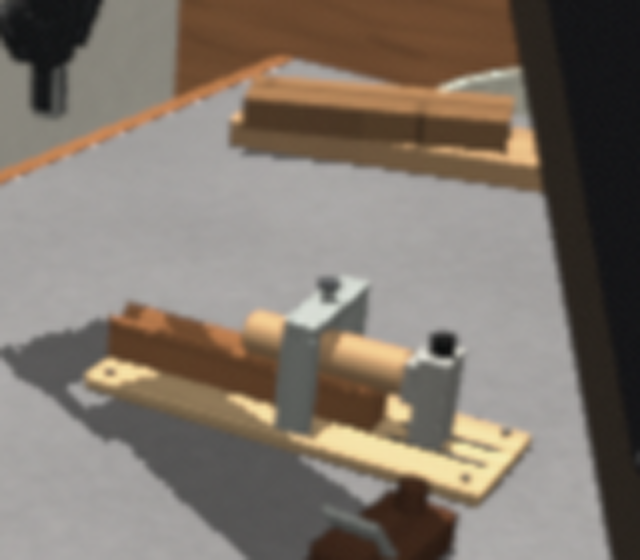

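View pics/top_16.png

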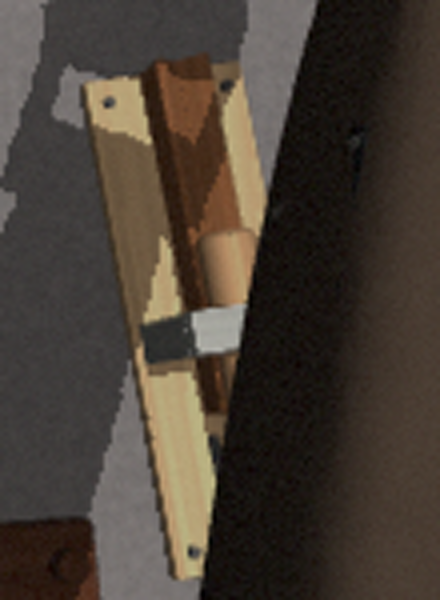

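View pics/wrist_16.png

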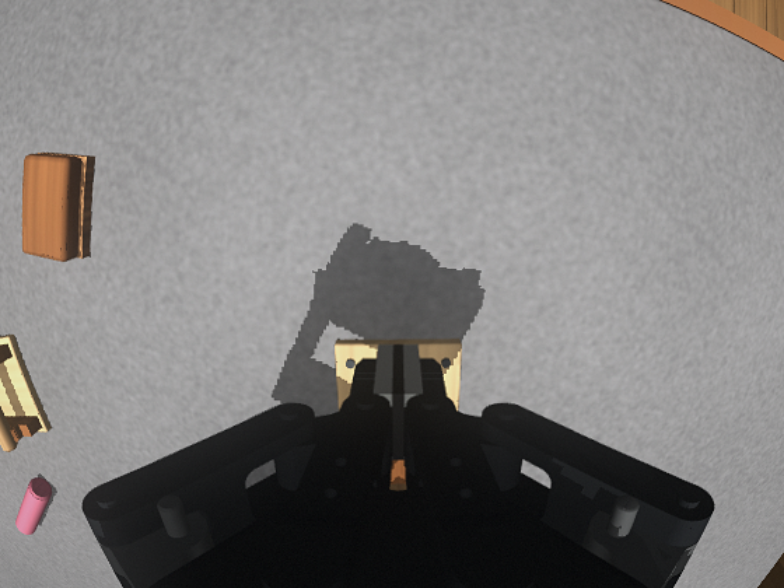

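Side view: the dowel's end is against the stop and the stop's edge is still at x≈405 px. The arm hides the stop in the top view, so I'll swing aside for a last look.

Request:
move_arm(commands=[-0.5, 0, -0.5, 0, 0, 0, -1, 0, 0, 0, -1, 0, 0, 0, -1, 0, 0, 0, -1, 0, 0, 0, -1, 0, 0, 0, -1, 0, 0, 0, -1, 0, 0, 0, -1, 0, 0, 0, -1, 0, 0, 0, -1, 0, 0, 0, -1, 0, 0, 0, 0, 0, 0, 0, 0, 0])

```text
time: 31.2
eef_pos: [0.6967, 0.1242, 0.2068]
tcp_rot: [0.464, 0.533, -0.464, 0.534]
contact_force: [-0.6, 0.1, -0.3]
opening: 0.005
```

```bash
python3 - <<'E'
from h import *
import cv2
b=ctrl.read_camera("top")[:,:,::-1];a=cv2.imread("pics/top0.png")
f=lambda i:cv2.resize(i[205:290,405:480],None,fx=5,fy=5,interpolation=cv2.INTER_CUBIC)
cv2.imwrite("pics/cmp.png",np.hstack([f(a),f(b)]))
cv2.imwrite("pics/top17.png",b)
E
```

```text
(no output)
```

View pics/cmp.png

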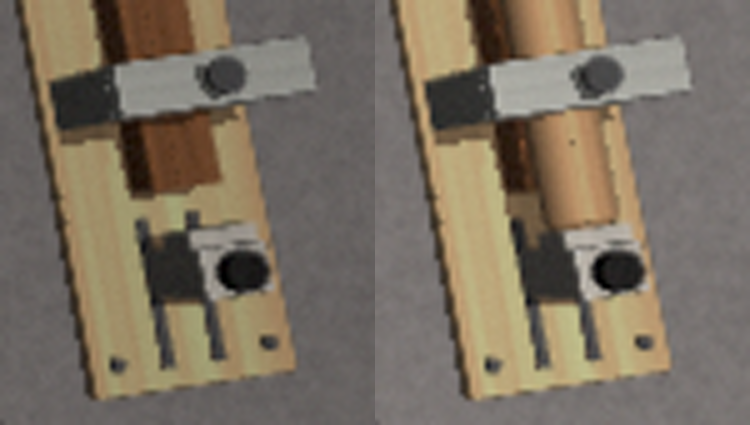

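View pics/top17.png

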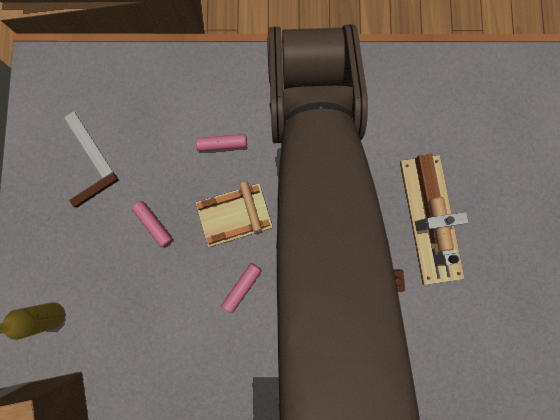

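Compared with the first top view, the stop and its knob haven't moved (knob at (243,270), then (618−375,270) in the crop). The dowel's end meets the stop face with no visible gap. The arm touches nothing.

```bash
python3 -c "
from plant import ctrl
print(ctrl.sign_off())"
```

```text
the job is handed in; nothing more can be done
None
```

I laid the thick dowel in the open end of the groove and let go of it. I then pushed it under the sprung ball with closed fingers until it bore on the stop, and handed the job in at about 31 s.

- **Contact with the stop:** the drag was steady at about 5 N. At the end, 1 mm of further push moved the fingers only 0.04 mm and the force rose to 8.8 N. That puts the stop face at about jig x = 98 mm, against 96.5 mm measured in the first top picture.
- **Stop not shifted:** before-and-after top pictures show the stop and its knob in the same place. The dowel's end meets its face with no visible gap.
- **Bystanders:** the thin dowel is still in its lane. I saw the sanding block and the plane only partly after the push, because the arm hid them in the last top picture. The arm met nothing else on the way.
- **Disagreement:** the wrist and top cameras differed by about 3 mm on where the jig lies along its groove. I settled the final position by feel.

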